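# Set the handle-cutting stop to the blue clip

### The arm

A 7-joint arm with a two-finger parallel gripper is mounted at the origin on the work surface. World frame = base frame: x ahead of the robot, y to its left, z up, the work surface at z = 0. Lengths are in m, angles in rad, forces in N, time in s.
With the tool pointing down it reaches from about 0.4 to 0.85 m from the base axis. Payload 10.4 kg.
Tool frame: the origin (TCP) lies at the very end of the fingers, on their centre line; the grasp point (between the pads) lies 19 mm behind it; z points along the fingers, y is the direction in which the jaws open and shut (so a half turn about z gives the same grasp; the last joint's range is limited). The gripper opens to 87 mm and grips with 3 to 60 N. Pads are 19 mm wide; open, the fingers measure 117 mm over their backs; the gripper's body (75 mm by 190 mm) begins 51 mm behind the grasp point.
Start: joints at [1.18, 0.332, -0.065, 1.46, 0.022, 1.35, -0.088], TCP at [0.225, -0.583, 0.223] pointing down, gripper open.
Joint ranges: [-2.6, 2.6], [-0.5, 2.12], [-1.47, 1.34], [0.16, 2.42], [-1.27, 4.41], [0.06, 2.06], [-2.6, 2.6]. Speed limits (rad/s): [2.22, 2.22, 2.79, 2.79, 3.14, 3.14, 3.14].

### API

Orientations are given as a unit quaternion [x, y, z, w].
In Python, from bench import r, eyes, job gives the robot as it stands. The module is installed in compiled form; this text tells all that it offers.
- The arm moves only by the tool play_rows, never from a script. Its argument "motion" is a list of rows, each a list of 7 numbers: the shift along the tool's x, y, z as a fraction of full scale, then the turn, a rotation vector about the tool's x, y, z as a fraction of full scale, then the opening in per cent of the stroke, from 0 (shut) to 100 (fully open). A call has 1 to 5 rows; each row is the pose to reach, as a shift and turn from the pose commanded when the call began, along the tool's axes at that moment; what a row does not reach only later rows make up. Full scale, the value 1, is 0.2 m for a shift and 90 degrees for a turn. A row lasts 1/8 s, in which the tool goes at most 62.5 mm and 10.7 degrees, less where a joint would pass 70% of its speed; a pose out of reach is approached as far as the arm can. A call with a number of a shift or a turn outside -1 to 1 is refused whole. A call with a gripper value outside its range is refused whole. The fingers move at their own pace and stop on an object; "squeeze" is the grip in N (left out, the last holds). Time passes only in rows, so rows that repeat a pose let the fingers close. It gives the time, the measured TCP pose, the force and the opening at its end, in the units of the state.
- r.read_state(): the state, without advancing time (a new reading comes with each control period).
- eyes.camera(name): name is "side" or "top"; returns a dict with "image" (420x560x3 uint8, red, green, blue), "mtx" (3x3 intrinsics, pixels), "R" (3x3) and "t" (3): a world point X has camera coordinates R X + t. Camera axes: x right, y down, z forward; pixel columns grow to the right and rows downward; lengths in m; the calibration is good to about 2 mm. A picture is of the moment at which its call begins. There is no depth.
- job.close_job(): hands the job in, once; it reports no verdict.
Trained networks look in a picture, given as the dict that the camera call returned (one of the last four; its "shot" number tells which), for a name from the list of things; names that differ only in an ending like _2 or _b are one class to them, and where a whole thing is asked for, a point or a joint stands for the part that bears it (a point fixed in the world has none). Each returns a list of dicts, best first, with "p" (0 to 1); they miss things now and then, are a little off and sometimes report something else, mostly with a low value. They report only what shows in the picture. A call takes as long as a camera call.
- eyes.regions_of(picture, label): "region" (420x560 bool, what is visible of it) and "xy" ([column, row] in pixels, amid what is visible of it).
- eyes.landmark_of(picture, label): "xy" ([column, row] in pixels: a listed point, or the origin of a listed thing).
The state is a dict: "time": time; "joint_positions": joint angles; "joint_vel": joint speeds; "joint_torque": joint torques, N m; "ee_pos": TCP position; "eef_rot": TCP orientation; "ft_force": force on the tool from outside, world axes, zero at the start; "torque": the same for the moment, N m; "width": finger opening in m.
Only numpy, scipy, OpenCV 4.12 (cv2) and the standard library are available. Lean on these libraries where they do the work, as an engineer would, in place of code of your own. Each camera call takes 0.05 s, during which the arm holds its last target. There are 200 camera calls.

### The job

Nudge the stiff grey stop along the handle-cutting rail towards the brass fence until its orange pointer stands at the blue clip, and leave it there. Creep up on it: the pointer must never run past the far edge of the blue clip, and the terracotta mug beside the rail must be left standing where it is.

Things in the scene. Friction and masses are not known exactly. Their poses are not given: they have to be found in the camera images.
- stop (a joint): Slide of the stop, m: 0 at the end away from the brass fence, growing towards the fence to 0.20; starts at 0 to 0.02. Takes about 6 N to move and stays where left. The stop is a grey block with a black top, 90 mm across the rail, 96 mm along it (too big to grip), its faces spanning 16 to 54 mm above the table. The fixed wooden rail is 130 x 400 mm, 14 mm high, flat on top behind the stop.
- pointer (a point): Tip of the orange pointer on the clip side of the stop, 26 mm above the table, halfway along the stop. Axes as the rail: y is the way the stop is to slide (towards the fence), x across the rail to the clip side, z up. The middle of the face to push on lies at -62 mm in x and -48 mm in y from it. At the blue clip, the stop's front is still 60 mm or more from the fence (59 mm high).
- clip_blue: Blue plastic marker clip, fixed on the rail's white ledge: 24 mm along the rail, 36 mm across, 5 mm thick, top 20 mm above the table. Origin at the centre of its underside, axes as the rail (y is the way the stop slides). It lies 30 to 180 mm ahead of the pointer at the start. A red and a yellow clip sit on the ledge too, in any order; the pointer passes freely over all clips.
- mug: Terracotta mug, 84 mm wide plus handle, 95 mm high, open top, loose, standing beyond the brass fence, its centre 70 to 90 mm past it. Origin at the centre of its underside. Not to be disturbed.

How it is judged:
By the outcome, as a careful person would: the job done as asked, in the order asked, and still so for the second after the job is handed in, with the robot touching nothing.
It also fails if it takes over 40 s, if anything falls off the work surface, if the arm or the gripper's body presses on something with over 40 N, if the wrist force passes 120 N, or if a joint passes its speed limit or range.

## Working session

There is one attempt and no reset: what is moved stays moved. The work goes in short steps, Python scripts to look and compute and a tool call to move; the robot and the scene stay as the last step left them, time stands still between calls to the robot, and variables do not carry over. Pictures are saved under pics/ and viewed, about 8 in all and at most 12, crops included, and the job is handed in when it is done.

Besides the shell and the picture viewer there is one more tool, called after "Request:" by a JSON object that holds its "method" and its "body". play_rows: Moves the arm, as the interface text tells. Shift numbers are shares of 0.2 m and turn numbers shares of 90 degrees, none past 1 either way. Its arguments: {"type":"object","properties":{"motion":{"type":"array","items":{"type":"array","items":{"type":"number"}}},"squeeze":{"type":"number"}},"required":["motion"]}

```bash
mkdir -p pics; cat > h.py <<'E'
import numpy as np, cv2
from bench import r, eyes, job
def ray(c,xy,z):
    K,R,t=map(np.array,(c["mtx"],c["R"],c["t"]))
    o=-R.T@t; d=R.T@np.linalg.inv(K)@np.array([xy[0],xy[1],1.])
    return o+d*(z-o[2])/d[2]
def save(c,n): cv2.imwrite("pics/"+n,np.ascontiguousarray(c["image"][...,::-1]))
def tri(cs,xys):
    P=[np.array(c["mtx"])@np.c_[np.array(c["R"]),np.array(c["t"])] for c in cs]
    X=cv2.triangulatePoints(P[0],P[1],np.array(xys[0],float).reshape(2,1),np.array(xys[1],float).reshape(2,1))
    return (X[:3]/X[3]).ravel()
def look(names=("pointer","clip_blue","mug","stop"),cams=("top","side")):
    Z=dict(pointer=.026,clip_blue=.015,mug=0,stop=.035)
    out={}
    for n in cams:
        c=eyes.camera(n); out[n]=c
        for k in names:
            try:
                for d in eyes.landmark_of(c,k)[:2]: print(n,k,round(d["p"],2),np.round(d["xy"],1),ray(c,d["xy"],Z[k]).round(4))
            except Exception as e: print(n,k,e)
    return out
E
python3 - <<'E'
from h import *
o=look()
for n,c in o.items(): save(c,n+"0.png")
s=r.read_state(); print({k:np.round(s[k],3) for k in("time","ee_pos","eef_rot","ft_force","width")})
for n,c in o.items():
  for k in("stop","clip_blue"):
    for d in eyes.regions_of(c,k)[:2]:
      print(n,k,d["p"],np.round(d["xy"]),ray(c,d["xy"],.054 if k=="stop" else .02).round(4), cv2.minAreaRect(np.argwhere(d["region"])[:,::-1].astype(np.float32)))
E
```

```text
top pointer 0.81 [420.7 223.9] [ 0.5467 -0.1395  0.026 ]
top clip_blue 0.87 [364.4 208.3] [ 0.5767 -0.0434  0.015 ]
top mug 0.57 [217.6 220. ] [0.5595 0.2267 0.    ]
top stop it knows: clip_blue, mug, pointer
side pointer 0.7 [332.1 291.4] [ 0.5492 -0.1417  0.026 ]
side clip_blue 0.66 [314.5 247.8] [ 0.5709 -0.0465  0.015 ]
side mug 0.94 [247.2 155.3] [0.5687 0.2346 0.    ]
side stop it knows: clip_blue, mug, pointer
{'time': np.float64(0.4), 'ee_pos': array([ 0.225, -0.583,  0.222]), 'eef_rot': array([ 0.983,  0.183, -0.   , -0.   ]), 'ft_force': array([-0.046,  0.267,  0.361]), 'width': np.float64(0.087)}
top stop 0.8 [415. 254.] [ 0.4936 -0.1196  0.054 ] ((416.03900146484375, 251.15121459960938), (61.74123764038086, 64.95401763916016), 12.094757080078125)
top clip_blue 0.37 [412. 256.] [ 0.4911 -0.1237  0.02  ] ((415.8154602050781, 250.54119873046875), (62.95075988769531, 65.80374908447266), 12.200469017028809)
side stop 0.86 [299. 297.] [ 0.4874 -0.1392  0.054 ] ((303.3192138671875, 294.9587707519531), (62.81707763671875, 70.2101058959961), 76.29303741455078)
side clip_blue 0.81 [318. 246.] [ 0.5776 -0.0484  0.02  ] ((317.9000244140625, 245.70001220703125), (13.51978588104248, 23.69063377380371), 82.87498474121094)
```

```bash
python3 - <<'E'
import cv2,numpy as np
a=cv2.imread("pics/top0.png");b=cv2.imread("pics/side0.png")
cv2.imwrite("pics/both0.png",np.vstack([cv2.resize(a[140:330,180:520],(680,380))[:300*2],cv2.resize(b[130:350,180:520],(340,220))]) if 0 else cv2.resize(a[140:340,180:500],(800,500),interpolation=cv2.INTER_CUBIC))
cv2.imwrite("pics/s0.png",cv2.resize(b[110:360,180:500],(768,600),interpolation=cv2.INTER_CUBIC))
E
```

```text
(no output)
```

View pics/both0.png

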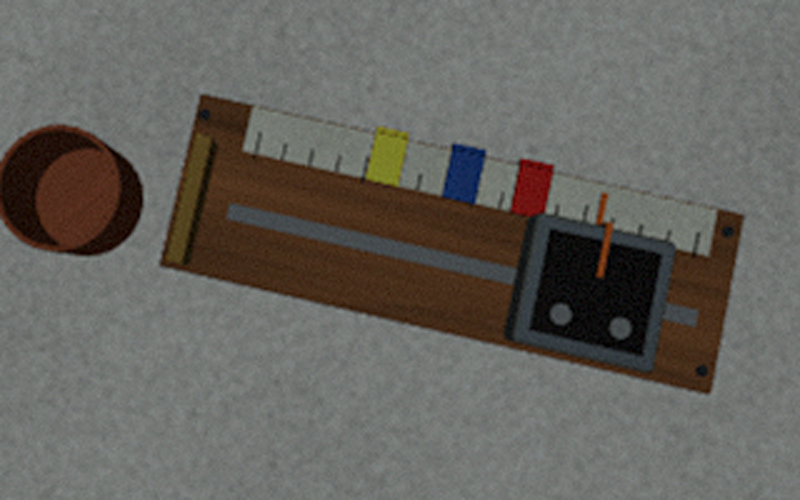

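View pics/s0.png

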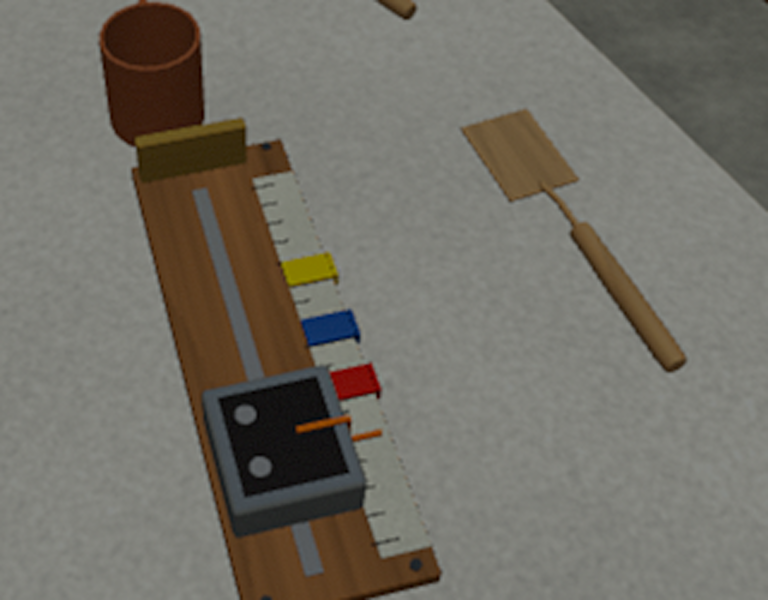

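Top view (crop is 2.5x, offset 180,140): the rail runs right to left towards the fence. The blue clip centre is at crop (465,174), between yellow and red, and the pointer tip is at (603,195). The mug is beyond the fence.

```bash
cat >> h.py <<'E'
def blue(c,thr=25):
    im=c["image"].astype(int); m=((im[...,2]-im[...,0]>thr)&(im[...,2]-im[...,1]>thr*.6)).astype(np.uint8)
    n,l,s,ce=cv2.connectedComponentsWithStats(m); i=1+s[1:,4].argmax(); return ce[i],s[i,4]
E
python3 - <<'E'
from h import *
c=eyes.camera("top")
f=lambda p,z:ray(c,np.array(p)/2.5+[180,140]-.3,z)
A,B,C,D=[f(p,.014) for p in((202,95),(742,213),(710,392),(162,265))]
print(A,B,C,D,np.linalg.norm(A-B),np.linalg.norm(C-D),np.linalg.norm(B-C))
u=(A-B)/np.linalg.norm(A-B)+(D-C)/np.linalg.norm(C-D);u/=np.linalg.norm(u);v=np.array([u[1],-u[0],0]);print("u",u,"v",v)
p=f((603,195),.026); b,n=blue(c); bl=ray(c,b,.02); print("tip",p,"blue",bl,b,n)
s=eyes.camera("side"); q,n=blue(s); bs=ray(s,q,.0185); print("side blue",q,n,bs)
P=[eyes.landmark_of(x,"pointer")[0]["xy"] for x in(c,s)]
pt,ps=ray(c,P[0],.026),ray(s,P[1],.026); print("ptr",pt,ps,tri((c,s),P))
print("dist",(bl-p)@u,(bl-pt)@u,(bs-ps)@u)
print("face",pt-.062*v-.048*u, "yaw u deg",np.degrees(np.arctan2(u[1],u[0])))
from scipy.spatial.transform import Rotation as Ro
print(Ro.from_quat(r.read_state()["eef_rot"]).as_matrix().round(3))
E
```

```text
[0.63569285 0.14503781 0.014     ] [ 0.54487165 -0.24074406  0.014     ] [ 0.41963561 -0.21183896  0.014     ] [0.51103458 0.17404974 0.014     ] 0.396328324458826 0.396565081800921 0.12852848482473708
u [0.22981659 0.97323396 0.        ] v [ 0.97323396 -0.22981659  0.        ]
tip [ 0.55765854 -0.14032925  0.026     ] blue [ 0.57485675 -0.04397923  0.02      ] [365.16151203 209.00343643] 291
side blue [317.32539683 246.17857143] 252 [ 0.57577214 -0.04787794  0.0185    ]Traceback (most recent call last):
  File "<stdin>", line 9, in <module>
IndexError: list index out of range
```

Request:
{"method": "play_rows", "body": {"motion": [[0.18,-0.12,0.03,0,0,0.08,0],[0.36,-0.25,0.06,0,0,0.16,0],[0.54,-0.37,0.1,0,0,0.23,0],[0.72,-0.5,0.14,0,0,0.31,0],[0.9,-0.62,0.17,0,0,0.382,0]], "squeeze": 40}}

```text
time: 1.42
ee_pos: [0.3488, -0.4014, 0.1884]
eef_rot: [0.993, -0.118, 0.0, 0.0]
ft_force: [0.5, -0.1, -0.2]
width: 0.0447
```

```bash
cat >> h.py <<'E'
from scipy.spatial.transform import Rotation as Ro
u=np.array([.2298,.9732,0]);v=np.array([.9732,-.2298,0])
def togo(target):
    s=r.read_state(); M=Ro.from_quat(s["eef_rot"]).as_matrix()
    print("t",s["time"],"pos",np.round(s["ee_pos"],4),"F",np.round(s["ft_force"],1),"w",round(float(s["width"]),4),"y.u",(M[:,1]@u).round(3),"yaw err deg",np.degrees(np.arcsin(M[:,0]@u)).round(2),"z",M[:,2].round(3))
    print("rows shift",(M.T@(np.array(target)-s["ee_pos"])/.2).round(3))
E
python3 -c "
from h import *
togo([.476,-.217,.12])"
```

```text
t 1.425 pos [ 0.3488 -0.4014  0.1884] F [ 0.5 -0.1 -0.2] w 0.0447 y.u -1.0 yaw err deg -0.24 z [ 0. -0. -1.]
rows shift [ 0.403 -1.046  0.342]
```

Request:
{"method": "play_rows", "body": {"motion": [[0.1,-0.25,0.08,0,0,0,0],[0.2,-0.5,0.16,0,0,0,0],[0.3,-0.75,0.25,0,0,0,0],[0.4,-1.0,0.34,0,0,0,0],[0.4,-1.0,0.34,0,0,0,0]]}}

```text
time: 2.05
ee_pos: [0.4736, -0.2218, 0.1194]
eef_rot: [0.994, -0.112, -0.001, -0.001]
ft_force: [-0.1, -0.4, -0.4]
width: 0.0019
```

```bash
python3 - <<'E'
from h import *
togo([.476,-.217,.03])
a=eyes.camera("side");b=eyes.camera("top")
q=lambda c,y0,x0:cv2.resize(np.ascontiguousarray(c["image"][y0:y0+280,x0:x0+200,::-1]),(400,560))
cv2.imwrite("pics/c1.png",np.hstack([q(a,140,200),q(b,140,330)]))
E
```

```text
t 2.05 pos [ 0.4736 -0.2218  0.1194] F [-0.1 -0.4 -0.4] w 0.0019 y.u -1.0 yaw err deg 0.4 z [-0.001  0.002 -1.   ]
rows shift [ 0.007 -0.025  0.447]
```

View pics/c1.png

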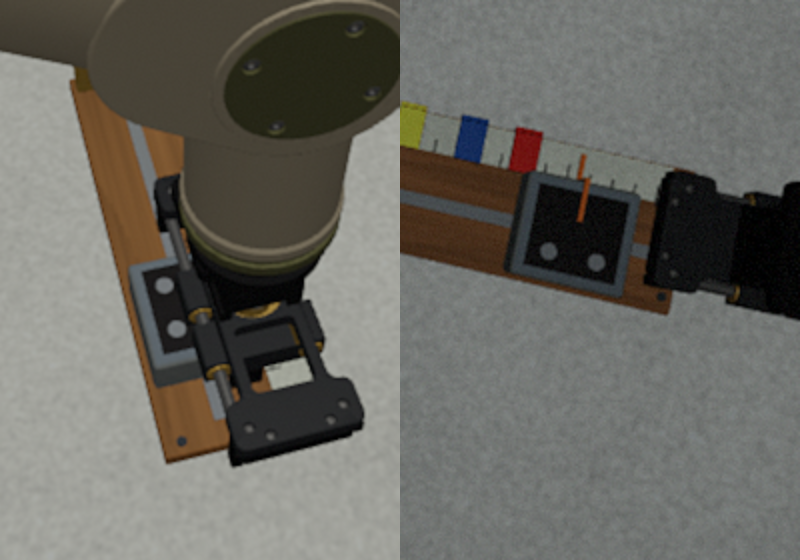

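The top view (2x crop) shows the shut gripper behind the stop, with the pointer and blue clip in clear view. The arm hides the pointer in the side view. Descending now.

Request:
{"method": "play_rows", "body": {"motion": [[0,0,0.15,0,0,0,0],[0,0,0.3,0,0,0,0],[0,0,0.44,0,0,0,0],[0,0,0.44,0,0,0,0]]}}

```text
time: 2.65
ee_pos: [0.4701, -0.2276, 0.0313]
eef_rot: [0.993, -0.117, -0.002, -0.0]
ft_force: [-0.0, 0.4, 0.4]
width: 0.0002
```

```bash
python3 - <<'E'
from h import *
togo(np.array([.4864,-.1728,.03])-.015*u)
E
```

```text
t 2.65 pos [ 0.4701 -0.2276  0.0313] F [-0.   0.4  0.4] w 0.0002 y.u -1.0 yaw err deg -0.15 z [-0.003  0.001 -1.   ]
rows shift [ 0.016 -0.211  0.007]
```

Request:
{"method": "play_rows", "body": {"motion": [[0.01,-0.07,0,0,0,0,0],[0.015,-0.13,0,0,0,0,0],[0.015,-0.18,0,0,0,0,0],[0.015,-0.21,0,0,0,0,0],[0.015,-0.24,0,0,0,0,0]]}}

```text
time: 3.28
ee_pos: [0.4859, -0.1814, 0.0328]
eef_rot: [0.993, -0.116, 0.0, 0.001]
ft_force: [-1.1, -6.4, 1.1]
width: 0.0006
```

```bash
cat >> h.py <<'E'
def check(n=None):
    togo([0.5,0,0.03]); c=eyes.camera("top"); b,k=blue(c); bl=ray(c,b,.02)
    print("blue",b.round(1),k,bl.round(4))
    for d in eyes.landmark_of(c,"pointer")[:2]:
        p=ray(c,d["xy"],.026); print("net ptr",d["p"],np.round(d["xy"],1),p.round(4),"togo mm",((np.array([.5750,-.0445,.02])-p)@u*1000).round(1))
    # orange strip on the ledge: pixels near the tip
    im=c["image"].astype(int); m=(im[...,0]-im[...,2]>50)&(im[...,0]>1.6*im[...,1])
    ys,xs=np.nonzero(m); P=np.array([ray(c,(x,y),.026) for x,y in zip(xs,ys)]).reshape(-1,3)
    a=(P-[.5278,-.0334,0])@v; g=(P-[.5750,-.0445,.02])@u
    k=(a>.030)&(a<.065)&(g<.03)&(g>-.13)
    if k.any(): print("orange px",k.sum(),"across",a[k].min().round(4),a[k].max().round(4),"along togo mm",(-np.percentile(g[k],[10,50,90])*1000).round(1))
    if n: cv2.imwrite("pics/"+n,cv2.resize(np.ascontiguousarray(c["image"][160:300,300:500,::-1]),(800,560),interpolation=cv2.INTER_CUBIC))
E
python3 -c "
from h import *
check('c2.png')"
```

```text
t 3.275 pos [ 0.4859 -0.1814  0.0328] F [-1.1 -6.4  1.1] w 0.0006 y.u -1.0 yaw err deg -0.05 z [ 0.    -0.002 -1.   ]
rows shift [-0.141 -0.899  0.013]
blue [365.2 209. ] 289 [ 0.5748 -0.044   0.02  ]
net ptr 0.72 [419.9 222.2] [ 0.5497 -0.1383  0.026 ] togo mm 97.1
orange px 263 across 0.03 0.065 along togo mm [57.7 48.  38.6]
```

View pics/c2.png

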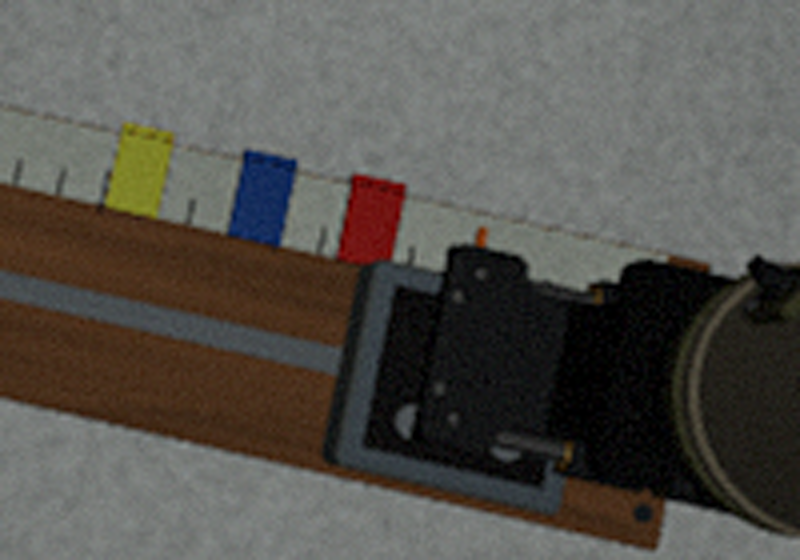

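The fingers touch the stop (about 6.4 N). The pointer tip shows at crop (482,230) and the blue clip at (263,198), leaving about 97 mm. I'll push 70 mm first.

Request:
{"method": "play_rows", "body": {"motion": [[0,-0.07,0.01,0,0,0,0],[0,-0.14,0.01,0,0,0,0],[0,-0.21,0.01,0,0,0,0],[0,-0.28,0.01,0,0,0,0],[0,-0.34,0.01,0,0,0,0]]}}

```text
time: 4.0
ee_pos: [0.5019, -0.1159, 0.0311]
eef_rot: [0.993, -0.117, 0.001, 0.001]
ft_force: [-1.1, -7.5, 5.1]
width: -0.0
```

```bash
python3 - <<'E'
s=open('h.py').read()
s=s.replace('m=(im[...,0]-im[...,2]>50)&(im[...,0]>1.6*im[...,1])','hs=cv2.cvtColor(c["image"],cv2.COLOR_RGB2HSV).astype(int); m=(hs[...,0]>=5)&(hs[...,0]<=17)&(hs[...,1]>130)&(hs[...,2]>110)')
open('h.py','w').write(s)
E
python3 -c "
from h import *
check('c3.png')"
```

```text
t 4.0 pos [ 0.5019 -0.1159  0.0311] F [-1.1 -7.5  5.1] w -0.0 y.u -1.0 yaw err deg -0.12 z [ 0.001 -0.002 -1.   ]
rows shift [-0.144 -0.562  0.004]
blue [365.  206.9] 230 [ 0.5786 -0.0438  0.02  ]
orange px 7 across 0.0486 0.0543 along togo mm [29.1 28.2 26.7]
```

View pics/c3.png

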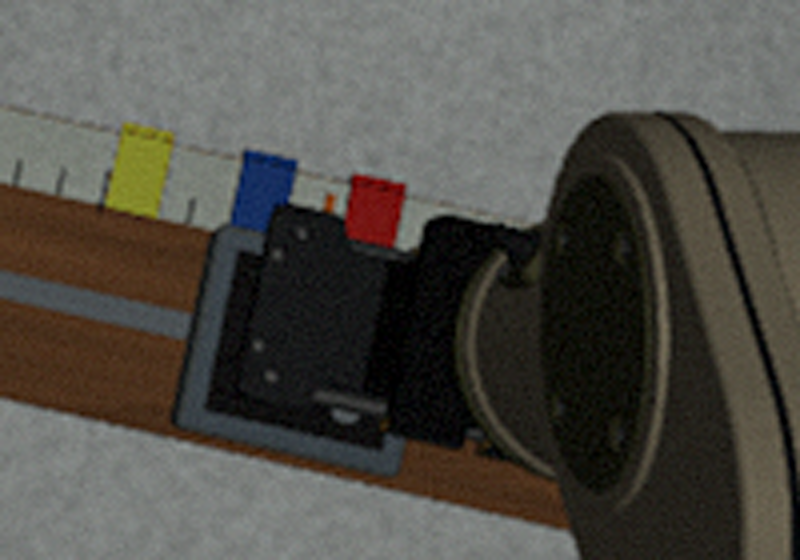

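The pointer tip is at crop (330,202), just past red, with about 28 mm to the blue centre. I'll creep on 20 mm.

Request:
{"method": "play_rows", "body": {"motion": [[0,-0.03,0,0,0,0,0],[0,-0.06,0,0,0,0,0],[0,-0.08,0,0,0,0,0],[0,-0.1,0,0,0,0,0],[0,-0.1,0,0,0,0,0]]}}

```text
time: 4.72
ee_pos: [0.5065, -0.096, 0.0308]
eef_rot: [0.993, -0.116, 0.0, 0.0]
ft_force: [1.4, -4.6, 3.4]
width: 0.0002
```

```bash
python3 -c "
from h import *
check('c4.png')"
```

```text
t 4.725 pos [ 0.5065 -0.096   0.0308] F [ 1.4 -4.6  3.4] w 0.0002 y.u -1.0 yaw err deg -0.09 z [ 0.001 -0.001 -1.   ]
rows shift [-0.143 -0.459  0.004]
blue [365.7 203.2] 134 [ 0.5853 -0.0453  0.02  ]
orange px 7 across 0.0475 0.0549 along togo mm [8.3 7.5 6.7]
```

View pics/c4.png

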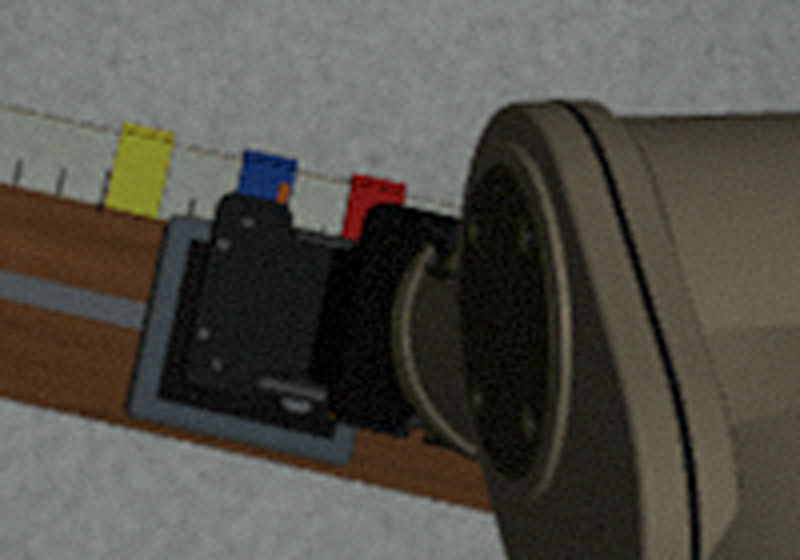

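The pointer tip is at crop (284,192), over the near part of the blue clip, with about 7.5 mm to the centre. One last small nudge.

Request:
{"method": "play_rows", "body": {"motion": [[0,-0.015,0,0,0,0,0],[0,-0.025,0,0,0,0,0],[0,-0.035,0,0,0,0,0],[0,-0.035,0,0,0,0,0]]}}

```text
time: 5.32
ee_pos: [0.5081, -0.089, 0.0308]
eef_rot: [0.993, -0.116, 0.0, 0.0]
ft_force: [0.6, -5.6, 4.5]
width: 0.0005
```

```bash
python3 -c "
from h import *
check()"
```

```text
t 5.325 pos [ 0.5081 -0.089   0.0308] F [ 0.6 -5.6  4.5] w 0.0005 y.u -1.0 yaw err deg -0.07 z [ 0.001 -0.001 -1.   ]
rows shift [-0.142 -0.424  0.004]
blue [366.6 204.6] 155 [ 0.5827 -0.0467  0.02  ]
orange px 8 across 0.0477 0.0551 along togo mm [ 1.4  0.4 -0.6]
```

Centred within about 0.5 mm. I'll back straight off, lift, and check with a clear view.

Request:
{"method": "play_rows", "body": {"motion": [[0,0.07,0,0,0,0,0],[0,0.2,0,0,0,0,0],[0,0.35,-0.1,0,0,0,0],[0,0.5,-0.4,0,0,0,0],[0,0.7,-0.7,0,0,0,0]]}}

```text
time: 6.05
ee_pos: [0.4764, -0.2172, 0.1597]
eef_rot: [0.993, -0.115, -0.001, -0.001]
ft_force: [1.5, -1.1, 0.7]
width: 0.0003
```

Request:
{"method": "play_rows", "body": {"motion": [[-0.1,0.25,0,0,0,0,0],[-0.3,0.5,0,0,0,0,0],[-0.4,0.75,0,0,0,0,0],[-0.5,1,0,0,0,0,0],[-0.5,1,0,0,0,0,0]]}}

```text
time: 6.68
ee_pos: [0.3301, -0.3916, 0.1581]
eef_rot: [0.993, -0.119, -0.001, -0.0]
ft_force: [0.6, -0.2, 1.0]
width: 0.0003
```

```bash
python3 - <<'E'
from h import *
check("c5.png")
o=look(("pointer","clip_blue","mug"))
cv2.imwrite("pics/s5.png",cv2.resize(np.ascontiguousarray(o["side"]["image"][110:360,180:500,::-1]),(768,600),interpolation=cv2.INTER_CUBIC))
E
```

```text
t 6.675 pos [ 0.3301 -0.3916  0.1581] F [ 0.6 -0.2  1. ] w 0.0003 y.u -1.0 yaw err deg -0.44 z [-0.001  0.    -1.   ]
rows shift [ 0.362 -2.104  0.64 ]
blue [365.3 206.9] 208 [ 0.5787 -0.0444  0.02  ]
net ptr 0.82 [363.4 210.1] [ 0.5723 -0.04    0.026 ] togo mm -3.8
orange px 16 across 0.0302 0.0534 along togo mm [ 3.7  0.8 -0.2]
top pointer 0.89 [366.6 211.7] [ 0.5693 -0.0455  0.026 ]
top clip_blue 0.58 [365.  208.6] [ 0.5762 -0.0444  0.015 ]
top mug 0.56 [216.9 217.7] [0.5638 0.2281 0.    ]
side mug 0.88 [245.5 158.8] [0.5612 0.2269 0.    ]
```

View pics/c5.png

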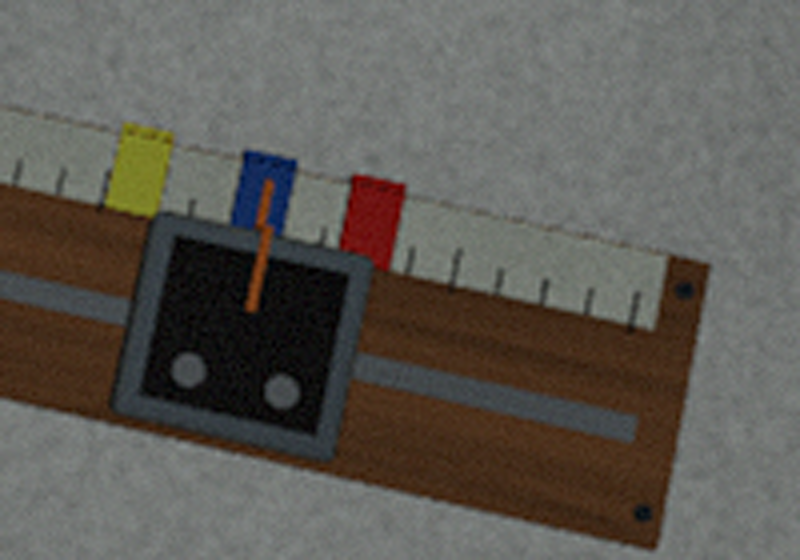

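View pics/s5.png

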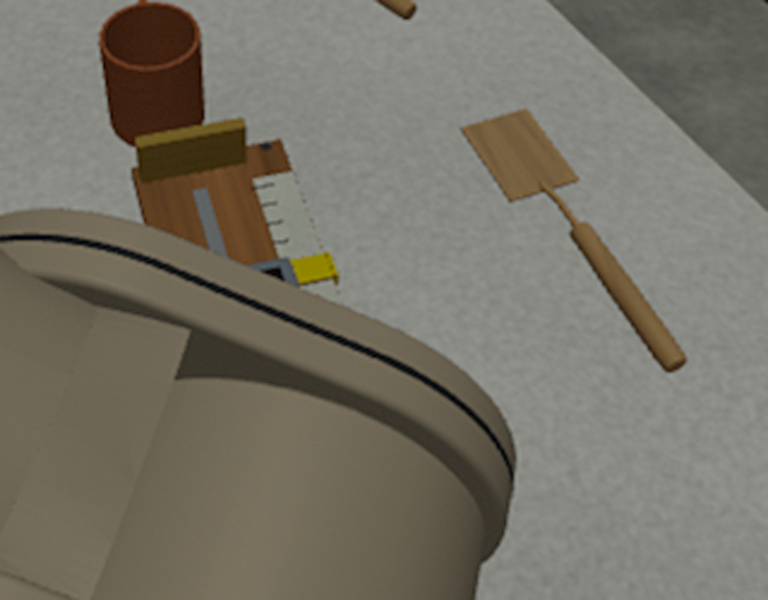

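The top view shows the pointer tip at crop (267,183), with the clip's edges at about 238 and 291 on that row, so it is centred. The mug is unmoved at (150,75) in the side view. Handing in.

```bash
python3 -c "
from bench import job
print(job.close_job())"
```

```text
the job is handed in; nothing more can be done
None
```

The stop's pointer now stands at the blue clip, and the job is handed in at about 7 s of the 40 s limit. I pushed the stop with the shut fingers in four small advances, using 5–8 N along the rail, then backed straight off.

- **Pointer position:** the last unobstructed top view puts the tip within about 1 mm of the clip's centre. It stopped short of the far edge throughout, which is 12 mm past the centre.
- **Mug:** it stands where it was; it looks the same in the side picture before and after. The network's mug readings moved by 5–11 mm, which I took as noise.
- **Clearance:** the robot was well clear of everything when I handed in.

Two checks were weaker. The network's pointer reading varied by several millimetres (one said 3.8 mm past centre), so I relied on the orange pixels and the picture. The arm hid the pointer and blue clip in the final side view, so that camera could not confirm the position.

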